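# Load the bench lamp's battery

### The job

Take the thick cell out of the charger and load it into the battery bay at the foot of the bench lamp: with its nub end tilted up, push its flat end in under the lip against the coil spring, then drop the nub end in behind the brass prongs, so that it lies down fully in the bay with the nub between the prongs, and let go. Work by feel: the spring takes only some 10 N; the contact forces on the lamp, all added up, must stay under 40 N. Leave the slim cell in the charger and everything else on the bench where it is.

Things in the scene. Friction and masses are not known exactly. Their poses are not given: they have to be found in the camera images.
- cell_center (a point): The thick cell to be loaded: grey cylinder, barrel 26 mm in diameter, 64 mm long, about 90 g, lying in a charger place at the start. This point is the middle of the barrel, on its axis, 45 mm above the table at the start. x axis: along the cell towards the end with the small raised steel nub (9 mm across, 2.5 mm high); the other end is flat. It may be rolled about x.
- cell_nub (a point): Tip of the thick cell's nub, on the axis, 34.5 mm from cell_center along +x.
- cell_flat (a point): Centre of the thick cell's flat end face, on the axis, 32 mm from cell_center along -x.
- slim_cell_center (a point): Middle of the other, slim cell (18 mm in diameter, 64 mm long), which stays in the charger.
- charger: Fixed black two-place charger, base 100 x 170 x 8 mm, origin at its underside's centre. Either place (45 mm to each side along y) may hold the thick cell, along x, nub to +x, on a stem 19 mm wide and 60 long, top 32 mm above the table, 2 mm ridges: finger room beside the cell down to 8 mm above the table. Posts (top 38 mm up) at both ends, 42 mm from the place's middle.
- lamp: Fixed cordless lamp. Origin on the table under the middle of a seated cell; x along the battery bay from spring end to fork end, z up. Base plate x -175 to 62, 80 mm wide, 10 thick. Post (18 mm thick) at x -150, shade (radius 62) at x -215, up to 0.28 m. The bay floor is a stem 19 mm wide, x -40.5 to 32, 34 mm above the table, with 2 mm ridges that centre the cell; finger room on both sides.
- bay_seat (a point): Where the middle of the seated cell's barrel lies when the bay is at mid-slide: on the lamp's z axis, 47 mm above the table, 13 mm above the bay floor. The whole bay (floor, spring end, prongs) is clamped on its slide up to 6 mm either way along x from the places given here (not measured: feel or look for it). The bay is smooth, but the squeeze can prop the cell up: press it down to the floor with a few N.
- bay_lip (a point): Lower edge of the lip over the spring end: lamp x -25.5 (bay at mid-slide), 31 mm above the bay floor (65 mm above the table); the lip is 4 mm thick. Below it a pocket 32 mm wide between 3 mm cheeks goes 15 mm deeper to the end wall (24 mm thick, as high as the lip's top). No level cell can enter: tilt it about 16 degrees, nub end up, flat end's lower edge near the floor.
- spring_rest (a point): Centre of the coil spring's steel end disc (16 mm across) when unpressed: lamp x -24.5 (bay at mid-slide), 13 mm above the bay floor. It can be pushed 13 mm towards -x, then a hard stop. About 1 N at touch plus 0.8 N per mm, some 11 N at the stop; damped. Press it in about 11 mm to bring the tilted nub end inside the prongs; seated, it stays pressed in by 7.5 mm.
- bay_fork (a point): Where the tip of the nub lies once seated (bay at mid-slide): 34.5 mm from bay_seat along the lamp's x. Here stand two upright brass prongs, one on each side of the nub, 16 mm apart, each 7 mm wide and 4 mm thick, inner face at lamp x 32, tops 10 mm above the bay floor; the barrel's end rests against them.
- polish_jar: Bystander, loose, to be left alone: glass polish jar with steel lid, 68 mm across, 55 mm high. Origin at its underside.
- hammer: Bystander, loose, to be left alone: hammer lying flat, 260 mm long. Lies along its x axis.
- awl: Bystander, loose, to be left alone: wooden awl handle standing upright, 38 mm across, 120 mm high. Origin at its underside.
- tack_cup: Bystander, loose, to be left alone: steel cup for tacks, 70 mm across, 60 mm high. Origin at its underside.
- brush: Bystander, loose, to be left alone: brush lying flat, 200 mm long. Lies along its x axis.
- shoe_last: Bystander, loose, to be left alone: wooden shoe last, about 210 mm long, 78 mm high. Origin at its underside.
Mind the look-alikes: they are no part of the job. Leave any green look-alike of the part that bears cell_center alone. Leave any green look-alike of the charger alone.

How it is judged:
On the way:
1. the flat end is low in the spring end and presses the bay's spring with more than 5 N while the nub end is still tilted up (contact force between lamp and cell above 5 N and x of cell_flat in the frame of lamp between -0.048 and -0.02 m and y of cell_flat in the frame of lamp between -0.006 and 0.006 m and z of cell_flat in the frame of lamp between 0.04 and 0.056 m and z of cell_nub in the frame of lamp above 0.055 m), for 0.1 s.
At the end, for the whole second after the job is handed in: The thick cell rests flat in the bay, nub at the prongs: middle and nub tip 45 to 49 mm above the table, within 3.5 mm (middle) and 4.5 mm (nub) sideways and 9 mm along the bay of bay_seat and bay_fork; slim cell within 15 mm, bystanders within 30 mm of their starts (x of cell_center in the frame of lamp between -0.009 and 0.009 m and y of cell_center in the frame of lamp between -0.0035 and 0.0035 m and z of cell_center in the frame of lamp between 0.045 and 0.049 m and x of cell_nub in the frame of lamp between 0.0255 and 0.0435 m and y of cell_nub in the frame of lamp between -0.0045 and 0.0045 m and z of cell_nub in the frame of lamp between 0.045 and 0.049 m and linear speed of cell below 0.01 m/s and distance of slim_cell_center from where it was at the start of the episode below 0.015 m and distance of each of polish_jar, hammer, awl, tack_cup, brush, shoe_last from where it was at the start of the episode below 0.03 m); the robot touches nothing.
It fails at once if the contact forces on the lamp (on its bay floor, spring, prongs and all else, added up) pass 40 N (contact force between lamp and anything else above 40 N).
It fails at once if the slim cell is moved by more than 15 mm (distance of slim_cell_center from where it was at the start of the episode above 0.015 m).
It fails at once if a bystander is moved by more than 30 mm (distance of any of polish_jar, hammer, awl, tack_cup, brush, shoe_last from where it was at the start of the episode above 0.03 m).
It also fails if it takes over 69 s, if anything falls off the work surface, if the arm or the gripper's body presses on something with over 40 N, if the wrist force passes 120 N, or if a joint passes its speed limit or range.

### The arm

A 6-joint arm with a two-finger parallel gripper is mounted at the origin on the work surface. World frame = base frame: x ahead of the robot, y to its left, z up, the work surface at z = 0. Lengths are in m, angles in rad, forces in N, time in s.
With the tool pointing down it reaches from about 0.35 to 0.8 m from the base axis. Payload 7.3 kg.
Tool frame: the origin (TCP) lies between the finger pads; the fingertips stand 25 mm ahead of it and the grasp point (between the pads) lies 6 mm ahead of it (r.tip_extent is the distance from the TCP to the fingertips, in m); z points along the fingers, y is the line along which they close (so a half turn about z gives the same grasp; the last joint's range is limited). The gripper opens to 85 mm and grips with 20 to 120 N. Pads are 22 mm wide; open, the fingers measure 114 mm over their backs; the gripper's body (76 mm by 85 mm) begins 54 mm behind the grasp point. The pads swing forward as they close: fully open they stand 13 mm farther back than shut.
Start: joints at [1.012, 0.342, 1.524, -0, 1.275, -0.146], TCP at [0.211, 0.481, 0.256] pointing down, gripper open.
Joint ranges: [-2.53, 2.53], [-0.77, 2.02], [0.04, 2.7], [-1, 4.14], [0.28, 2.66], [-3.11, 3.11]. Speed limits (rad/s): [2.57, 2.57, 3.14, 3.14, 3.14, 3.14].

### API

Orientations are given as a unit quaternion [x, y, z, w].
In Python, from workcell import r, command_gripper, optics gives the robot as it stands. The module is installed in compiled form; this text tells all that it offers. Calls block until the motion is done:
- r.reach(position, orientation): joint-space move of the TCP to a pose.
- r.move_straight(position, orientation=None, speed=0.15, max_force=None): straight line of the TCP; orientation=None keeps the orientation; speed is the mean speed in m/s. With max_force (N) it stops when the force on the tool has changed by that much, and returns True; else False.
- r.movej(angles): joint-space move.
- command_gripper(opening, force=None): finger opening in m; force is the grip in N (None keeps the last); returns when the fingers have stopped.
- r.hold(seconds).
- r.solve_ik(position, orientation): joint angles nearest the present ones, or None.
- r.read_state(): the state.
- optics.get_image(name): name is "side" or "top" or "wrist"; returns (picture, depth): 400x640x3 uint8, red, green, blue; 400x640 float32, m along the optical axis (not along the pixel's ray), 0 where there is no reading.
- optics.camera_model(name): a dict with "K" (3x3 intrinsics, pixels), "R" (3x3) and "t" (3): a world point X has camera coordinates R X + t; the wrist camera has in their place "tool_from_camera" (4x4, takes a point from camera to tool coordinates, whose origin is the TCP and whose axes are the flange's). Camera axes: x right, y down, z forward; pixel columns grow to the right and rows downward; lengths in m; the calibration is good to about 2 mm. A picture is of the moment at which its call begins: read the wrist's pose just before it. camera_model takes no time and is no camera call.
A pose or a line that the arm cannot do raises r.PlanningError and nothing moves.
- r.finish_job(): hands the job in; it is judged then, once.
The state is a dict: "time_s": time; "joint_positions": joint angles; "dq": joint speeds; "tau": joint torques, N m; "eef_pos": TCP position; "eef_rot": TCP orientation; "contact_force": force on the tool from outside, world axes, zero at the start; "torque": the same for the moment, N m; "grip_width": finger opening in m; "grip_force": force on a finger pad.
Only numpy, scipy, OpenCV 4.12 (cv2) and the standard library are available. Lean on these libraries where they do the work, as an engineer would, in place of code of your own. Each camera call takes 0.05 s, during which the arm holds its last target. There are 200 camera calls.

## Working session

There is one attempt and no reset: what is moved stays moved. The work goes in short steps, each a Python script; the robot and the scene stay as the last script left them, time stands still between calls to the robot, and variables do not carry over. Pictures are saved under pics/ and viewed, at most 10 in all, crops included, and the job is handed in when it is done.

```bash
mkdir -p pics; python3 - <<'E'
from workcell import r, optics
import cv2, numpy as np
for n in ("top","side"):
    p,d=optics.get_image(n); np.savez(f"{n}.npz",p=p,d=d)
    cv2.imwrite(f"pics/{n}0.png",p[:,:,::-1])
    m=optics.camera_model(n); print(n,m["K"].tolist(),m["R"].tolist(),m["t"].tolist(), (d==0).mean())
print(optics.camera_model("wrist"), r.read_state(), r.tip_extent)
E
```

```text
top [[486.8319354222959, 0.0, 314.9453431522258], [0.0, 486.8319354222959, 201.63967042642716], [0.0, 0.0, 1.0]] [[0.015712007182481603, -0.9997631238831788, -0.015060841730964943], [-0.98188647823711, -0.012583107754928718, -0.18905186921676506], [0.18881757514972658, 0.017758421173499024, -0.9818515986604093]] [-0.017660583015209036, 0.5646928410861606, 1.3966583479450154] 0.00404296875
side [[381.53587713269013, 0.0, 324.69902297108], [0.0, 381.53587713269013, 197.36249892795706], [0.0, 0.0, 1.0]] [[0.9655427680672027, -0.26020239504151615, 0.00467724788554817], [-0.14700095316392384, -0.5601364612772721, -0.8152532517670034], [0.21475074575428604, 0.7864743214895411, -0.5790857094036637]] [-0.5504804571507061, 0.10989950215090175, 0.944949074272788] 0.00378515625
{'K': array([[341.5178229 ,   0.        , 326.7490489 ],
       [  0.        , 341.5178229 , 200.04852137],
       [  0.        ,   0.        ,   1.        ]]), 'tool_from_camera': array([[ 1.13577777e-03, -9.52759380e-01, -3.03724010e-01,
         7.64042486e-02],
       [ 9.99998260e-01,  1.53165024e-03, -1.06517209e-0
[... 205 characters left out ...]
me_s': 0.1, 'joint_positions': array([ 1.01201641e+00,  3.42655744e-01,  1.52489831e+00, -2.33322826e-05,
        1.27542449e+00, -1.46005863e-01]), 'dq': array([ 0.00063714, -0.0003388 , -0.00165356, -0.00029577, -0.00023706,
       -0.00012709]), 'tau': array([ 2.31314683e-03, -4.34446907e+01, -2.46491843e+01, -8.45072100e-05,
        4.70256680e-03,  4.32179434e-05]), 'eef_pos': array([0.21042133, 0.48063632, 0.25570213]), 'eef_rot': array([ 2.04921566e-01,  9.78778152e-01, -6.54211724e-04, -2.28692355e-04]), 'contact_force': array([-0.25759746, -0.13951336,  0.60667366]), 'torque': array([-0.0356566 , -0.00370235, -0.00331689]), 'grip_force': 0.0, 'grip_width': 0.08537839339655226} 0.025
```

View pics/top0.png

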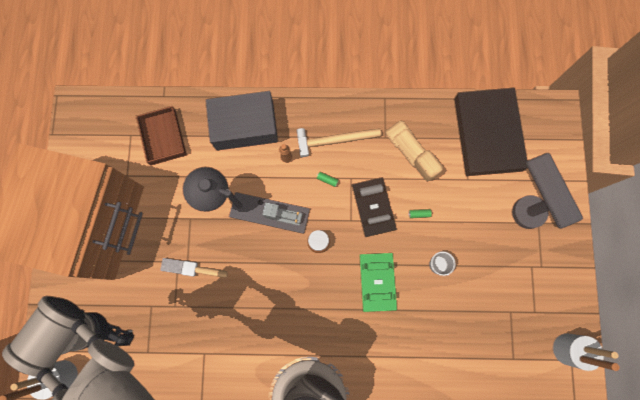

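View pics/side0.png

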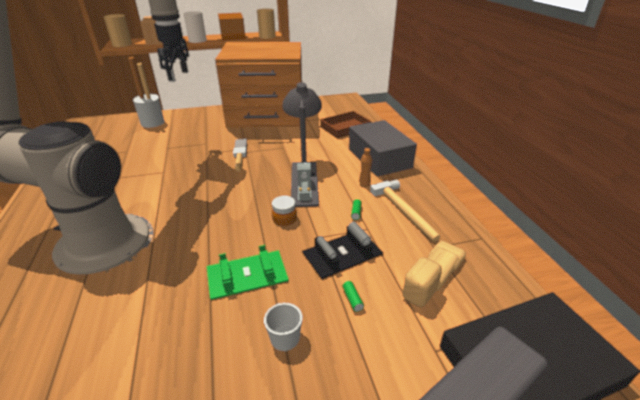

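The top view shows the black charger near (374,207) with cells at (371,190) and (378,219). The lamp bay is near (285,215), with the shade at (206,188) and the jar at (318,240). I'll enlarge the charger and bay next.

```bash
cat > h.py <<'E'
import numpy as np, cv2
from workcell import r, optics, command_gripper
from scipy.spatial.transform import Rotation as Ro
def pix2w(n,u,v,d=None,z=None,pose=None):
    m=optics.camera_model(n); ray=np.linalg.inv(m["K"])@[u,v,1]
    if n=="wrist":
        T=np.eye(4);T[:3,:3]=Ro.from_quat(pose[1]).as_matrix();T[:3,3]=pose[0];T=T@m["tool_from_camera"]
        R,c=T[:3,:3],T[:3,3]
    else: R=m["R"].T; c=-R@m["t"]
    if z is not None: d=(z-c[2])/(R@ray)[2]
    return c+R@ray*d
E
python3 - <<'E'
from h import *
f=np.load("top.npz");p=f["p"][:,:,::-1];d=f["d"]
a=cv2.resize(p[170:245,345:405],None,fx=7,fy=7,interpolation=cv2.INTER_CUBIC)
b=cv2.resize(p[185:240,225:315],None,fx=4,fy=4,interpolation=cv2.INTER_CUBIC)
c=np.zeros((525,790,3),np.uint8);c[:a.shape[0],:a.shape[1]]=a;c[:b.shape[0],425:425+b.shape[1]]=b
cv2.imwrite("pics/crop.png",c)
for u,v in [(371,190),(378,219),(365,183),(374,207),(270,211),(290,216),(300,218)]: print(u,v,pix2w("top",u,v,d=d[v,u]).round(4))
E
```

```text
371 190 [ 0.6026 -0.1766  0.0532]
378 219 [ 0.5162 -0.1974  0.0465]
365 183 [ 0.6338 -0.1625  0.0104]
374 207 [ 0.5586 -0.1895  0.0117]
270 211 [0.5326 0.1221 0.067 ]
290 216 [0.5241 0.0652 0.032 ]
300 218 [0.5187 0.0351 0.0299]
```

View pics/crop.png

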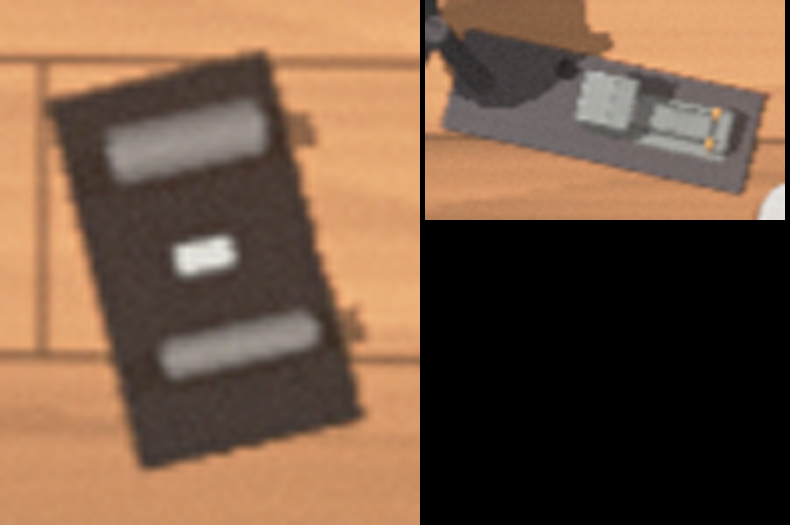

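```bash
cat >> h.py <<'E'
def down(xdir,pitch=0.):
    "tool z down, tool x along xdir; pitch>0 turns tool x upward (rad)"
    x=np.array([*np.array(xdir[:2])/np.hypot(*xdir[:2]),0]);z=np.array([0,0,-1.])
    X=np.cos(pitch)*x-np.sin(pitch)*z; Z=np.cos(pitch)*z+np.sin(pitch)*x
    return Ro.from_matrix(np.c_[X,np.cross(Z,X),Z]).as_quat()
def snap(name):
    s=r.read_state(); p,d=optics.get_image("wrist")
    np.savez(name+".npz",p=p,d=d,pos=s["eef_pos"],rot=s["eef_rot"]); cv2.imwrite(f"pics/{name}.png",p[:,:,::-1])
E
python3 - <<'E'
from h import *
s=r.read_state()
r.reach(s["eef_pos"]+[0.05,-0.05,0.2],s["eef_rot"])
q=down([0.23,-0.97])
r.reach([0.55,-0.15,0.42],q)
r.reach([0.60,-0.177,0.20],q); r.hold(.2); snap("w1")
r.reach([0.52,0.06,0.24],down([-0.2,-0.97])); r.hold(.2); snap("w2")
s=r.read_state();print(s["time_s"],s["joint_positions"],s["contact_force"])
E
```

```text
9.2417 [-3.16375422e-02  3.52987819e-01  1.55487306e+00 -2.41318961e-05
  1.23378361e+00 -2.96981063e+00] [-0.50948957  0.05301686 -0.34243706]
```

View pics/w1.png

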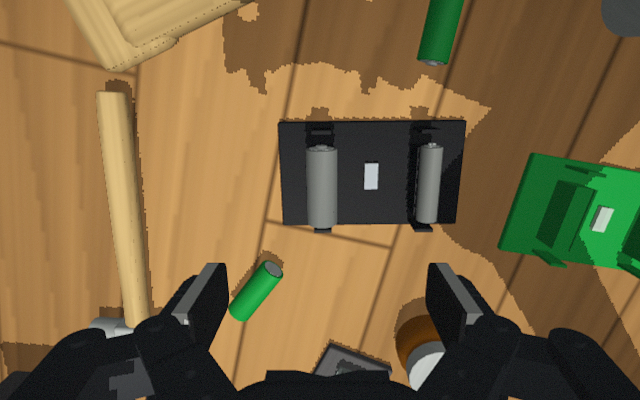

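View pics/w2.png

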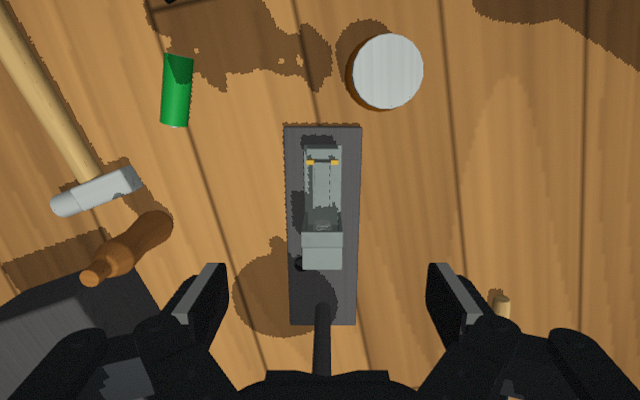

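w1: the thick cell runs from (321,147) to (322,229), and the slim cell is at (430,183). w2: the bay runs along the image column, prongs at (323,161) and the lip block at (322,240–268). I'll enlarge both to find the nub end and the exact edges.

```bash
python3 - <<'E'
from h import *
f=np.load("w1.npz");g=np.load("w2.npz")
a=cv2.resize(f["p"][120:240,290:350,::-1],None,fx=4.9,fy=4.9,interpolation=cv2.INTER_CUBIC)
b=cv2.resize(g["p"][120:280,280:370,::-1],None,fx=3.7,fy=3.7,interpolation=cv2.INTER_CUBIC)
c=np.zeros((600,700,3),np.uint8);c[:a.shape[0],:a.shape[1]]=a;c[:b.shape[0],310:310+b.shape[1]]=b
cv2.imwrite("pics/crop2.png",c)
# points: thick cell via depth band
def cloud(f):
    m=optics.camera_model("wrist");v,u=np.mgrid[:400,:640];d=f["d"]
    P=np.stack([u,v,np.ones_like(u)],-1)@np.linalg.inv(m["K"]).T*d[...,None]
    T=m["tool_from_camera"];P=P@T[:3,:3].T+T[:3,3]
    return P@Ro.from_quat(f["rot"]).as_matrix().T+f["pos"]
P=cloud(f); 
for v in range(140,236,4): print(v,[int(1000*P[v,u,2]) for u in range(304,342,4)])
Q=cloud(g); np.save("w2c.npy",Q)
for v in range(124,280,4): print(v,[int(1000*Q[v,u,2]) for u in range(284,364,5)])
E
```

```text
140 [8, 7, 7, 6, 7, 7, 7, 8, 9, 8]
144 [7, 7, 8, 7, 6, 6, 8, 7, 9, 6]
148 [8, 39, 42, 46, 49, 48, 43, 44, 7, 9]
152 [7, 53, 54, 57, 57, 57, 56, 54, 50, 6]
156 [6, 53, 55, 59, 58, 57, 54, 54, 49, 8]
160 [6, 52, 55, 57, 56, 58, 56, 53, 48, 7]
164 [6, 51, 56, 56, 57, 57, 56, 54, 48, 8]
168 [9, 52, 55, 57, 58, 57, 56, 55, 48, 5]
172 [7, 52, 55, 57, 57, 57, 55, 52, 50, 7]
176 [7, 50, 55, 56, 57, 56, 56, 53, 49, 9]
180 [8, 52, 55, 57, 57, 57, 55, 54, 49, 8]
184 [8, 51, 54, 57, 57, 56, 55, 53, 48, 7]
188 [7, 51, 55, 56, 57, 57, 56, 54, 49, 6]
192 [8, 51, 55, 56, 59, 57, 55, 53, 50, 8]
196 [8, 50, 55, 57, 58, 57, 56, 55, 48, 8]
200 [7, 51, 55, 58, 56, 57, 56, 53, 47, 7]
204 [6, 50, 56, 55, 57, 57, 56, 54, 49, 7]
208 [7, 51, 54, 57, 57, 57, 56, 54, 49, 6]
212 [7, 51, 55, 56, 57, 56, 56, 54, 49, 7]
216 [7, 50, 54, 56, 57, 56, 56, 54, 48, 7]
220 [6, 49, 55, 56, 57, 57, 56, 54, 50, 7]
224 [7, 49, 55, 57, 57, 56, 56, 54, 50, 6]
228 [0, 0, 0, 32, 57, 57, 33, 0, 0, -1]
232 [0, 0, 0, 38, 37, 37, 36, 0, -1, -1]
124 [0, 0, 0, 0, 0, 0, 0, 0, 0, 0, 0, 0, 0, 0, 0, 1]
128 [9, 8, 9, 9, 9, 9, 11, 9, 8, 8, 9
[... 1651 characters left out ...]
 9, 8, 10, 0]
236 [1, 10, 9, 9, 68, 69, 67, 68, 68, 68, 69, 68, 8, 9, 9, 0]
240 [0, 9, 10, 9, 69, 69, 68, 68, 69, 67, 70, 67, 10, 9, 10, 0]
244 [-1, 10, 10, 8, 68, 68, 68, 67, 69, 68, 68, 68, 10, 8, 10, 0]
248 [0, 8, 8, 10, 68, 68, 68, 69, 68, 68, 68, 68, 9, 11, 9, 0]
252 [0, 8, 10, 9, 69, 67, 68, 67, 69, 68, 69, 67, 9, 10, 9, 0]
256 [0, 9, 9, 9, 69, 69, 68, 68, 68, 68, 67, 67, 8, 9, 7, 0]
260 [-1, 10, 10, 13, 70, 68, 69, 68, 68, 69, 68, 68, 9, 9, 10, 0]
264 [0, 9, 15, 14, 68, 69, 68, 68, 69, 68, 69, 68, 9, 9, 9, 0]
268 [0, 9, 8, 15, 68, 69, 68, 68, 68, 69, 69, 67, 9, 9, 10, -1]
272 [0, 10, 10, 9, 9, 9, 9, 9, 8, 9, 10, 10, 10, 9, 10, 0]
276 [0, 8, 9, 8, 9, 9, 10, 9, 10, 9, 10, 9, 9, 9, 8, 0]
```

View pics/crop2.png

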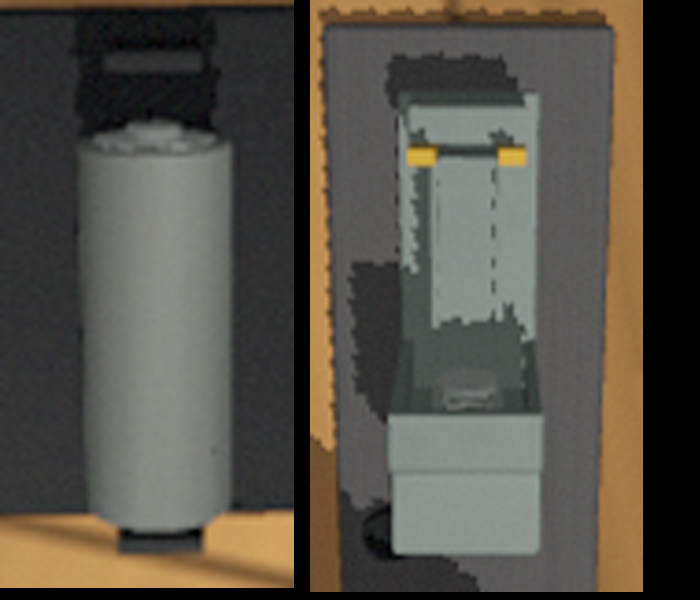

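Nub end is at (321,145) in w1, on the tool +x side. The spring is visible under the lip in w2, as are both brass prongs. Next I'll fit the poses.

```bash
cat > fit.py <<'E'
from h import *
def cloud(f):
    m=optics.camera_model("wrist");v,u=np.mgrid[:400,:640];d=f["d"]
    P=np.stack([u,v,np.ones_like(u)],-1)@np.linalg.inv(m["K"]).T*d[...,None]
    T=m["tool_from_camera"];P=P@T[:3,:3].T+T[:3,3]
    return P@Ro.from_quat(f["rot"]).as_matrix().T+f["pos"]
E
python3 - <<'E'
from fit import *
f=np.load("w1.npz");g=np.load("w2.npz");P=cloud(f);Q=cloud(g)
def rect(A):
    (c,s,a)=cv2.minAreaRect((A[:,:2]*1000).astype(np.float32)); return np.round(c,1),np.round(s,1),round(a,2)
A=P[140:232,300:345].reshape(-1,3);A=A[(A[:,2]>.046)&(A[:,2]<.065)]
print("cell",rect(A),"ztop",np.percentile(A[:,2],90))
S=P[130:240,405:450].reshape(-1,3);S=S[(S[:,2]>.03)&(S[:,2]<.065)];print("slim",rect(S),np.percentile(S[:,2],90))
# axis: centreline from rows
def mid(P,rows,u0,u1,lo,hi,k=None):
    o=[]
    for v in rows:
        R=P[v,u0:u1];R=R[(R[:,2]>lo)&(R[:,2]<hi)]
        o.append((R[0,:2]+R[-1,:2])/2)
    o=np.array(o);l=cv2.fitLine((o*1000).astype(np.float32),cv2.DIST_HUBER,0,.01,.01).ravel();return l[:2]*-np.sign(l[1]),l[2:],o[0],o[-1]
print("cellaxis",mid(P,range(154,222),300,345,.046,.065))
B=Q[225:272,295:350].reshape(-1,3);B=B[(B[:,2]>.062)&(B[:,2]<.075)];print("block",rect(B),np.median(B[:,2]),B.mean(0))
F=Q[157:168,295:350].reshape(-1,3);F=F[(F[:,2]>.0395)&(F[:,2]<.05)];print("prongs",rect(F),len(F),F.mean(0))
print("bay+plate axis",mid(Q,list(range(130,175)),275,370,.007,.05))
print("stem",mid(Q,range(168,214),275,370,.03,.05))
for v in range(124,130): R=Q[v,290:355];R=R[abs(R[:,2]-.0095)<.002];print(v,len(R),R.mean(0) if len(R) else 0)
y=g["p"].astype(int);m=(y[...,0]>170)&(y[...,1]>130)&(y[...,2]<90);m[:155]=0;m[170:]=0;m[:,:295]=0;m[:,350:]=0
vv,uu=np.nonzero(m);print("yellow",[ (uu[k].mean(),vv[k].mean(),vv[k].min(),vv[k].max(),k.sum()) for k in (uu<323,uu>323)])
E
```

```text
cell (array([ 607.8, -179.9]), array([24.9, 66.8]), 13.83) ztop 0.05774493056879049
slim (array([ 520.8, -200.8]), array([18. , 89.8]), 14.14) 0.04983431337075507
cellaxis (array([ 0.23665048, -0.97159487], dtype=float32), array([ 607.27167, -179.43686], dtype=float32), array([ 0.61380128, -0.20647449]), array([ 0.60008194, -0.15128314]))
block (array([538.6, 120.1]), array([38.9, 38.1]), 77.77) 0.0686678937550847 [0.5382299  0.11915528 0.06860712]
prongs (array([522.6,  43.2]), array([ 3.8, 29. ]), 77.79) 74 [0.52325464 0.04283887 0.04331658]
bay+plate axis (array([-0.20270982, -0.97923887], dtype=float32), array([522.42615 ,  42.735985], dtype=float32), array([0.5173085 , 0.01780806]), array([0.52595647, 0.06219908]))
stem (array([-0.2050087, -0.9787601], dtype=float32), array([530.3491 ,  82.05448], dtype=float32), array([0.52416201, 0.05019084]), array([0.53304922, 0.09506455]))
124 0 0
125 0 0
126 0 0
127 63 [0.51667066 0.01491813 0.00882177]
128 63 [0.51648884 0.01590118 0.00941905]
129 64 [0.51683623 0.01677503 0.01000613]
yellow [(np.float64(309.8709677419355), np.float64(162.0), np.int64(160), np.int64(164), np.int64(31)), (np.float64(334.1111111111111), np.float64(161.55555555555554), np.int64(160), np.int64(163), np.int64(27))]
```

```bash
cat >> h.py <<'E'
C=np.array([.6075,-.1797,.045]); CA=np.array([.2366,-.9716])   # thick cell, nub dir
B=np.array([.5294,.0763,.034]); LA=np.array([-.2043,-.9789])   # bay floor under seat, lamp x
def tcp(center,ax,th,p,off=0.,g=.006):
    "TCP pose gripping cell (centre, heading ax, tilt th); tool pitched th-p; off = grip along cell"
    q=down(ax,th-p); Z=Ro.from_quat(q).as_matrix()[:,2]
    u=np.array([*ax*np.cos(th),np.sin(th)])
    return np.asarray(center)+off*u-g*Z, q
def bay(xf,th,c,p,dy=0.,off=0.,g=.006):
    "flat-end centre at bay x=xf, flat's lower edge c above floor (m)"
    zf=c+.013*np.cos(th); F=B+xf*np.array([*LA,0])+dy*np.array([-LA[1],LA[0],0])+[0,0,zf]
    return tcp(F+.032*np.array([*LA*np.cos(th),np.sin(th)]),LA,th,p,off,g)
E
python3 - <<'E'
from h import *
for p in (8,12,16):
    p=np.radians(p)
    for n,a in dict(hov=tcp(C+[0,0,.1],CA,0,p),pick=tcp(C,CA,0,p),pre=bay(-.015,np.radians(16),.08,p),ins=bay(-.0343,np.radians(16),.001,p),seat=bay(-.032,0,0,p)).items():
        q=r.solve_ik(*a); print(round(p,2),n,None if q is None else np.round(q,2),a[0].round(3))
E
```

```text
0.14 hov [-0.46  0.67  1.28  0.11  1.29  2.41] [ 0.608 -0.181  0.151]
0.14 pick [-0.46  0.78  1.36  0.12  1.09  2.38] [ 0.608 -0.181  0.051]
0.14 pre [ 0.05  0.5   1.63 -0.16  1.05 -2.81] [0.526 0.062 0.141]
0.14 ins [ 0.08  0.62  1.68 -0.17  0.89 -2.74] [0.53  0.081 0.062]
0.14 seat None [0.529 0.075 0.053]
0.21 hov [-0.48  0.69  1.24  0.16  1.35  2.37] [ 0.608 -0.181  0.151]
0.21 pick [-0.48  0.8   1.32  0.17  1.16  2.34] [ 0.608 -0.181  0.051]
0.21 pre [ 0.01  0.48  1.65 -0.08  1.02 -2.89] [0.526 0.061 0.141]
0.21 ins [ 0.04  0.6   1.7  -0.09  0.85 -2.83] [0.53  0.08  0.062]
0.21 seat [-0.12  0.59  1.79  0.3   0.76  3.01] [0.529 0.075 0.053]
0.28 hov [-0.5   0.72  1.21  0.21  1.41  2.35] [ 0.608 -0.181  0.151]
0.28 pick [-0.5   0.83  1.29  0.22  1.22  2.3 ] [ 0.608 -0.181  0.051]
0.28 pre [-0.03  0.47  1.67 -0.    1.   -2.97] [0.526 0.061 0.141]
0.28 ins [ 0.01  0.59  1.72 -0.    0.83 -2.93] [0.53  0.08  0.062]
0.28 seat [-0.16  0.6   1.8   0.41  0.77  2.89] [0.529 0.075 0.053]
```

```bash
sed -i 's|    q=down(ax,th-p); Z=|    q=(Ro.from_quat(down(ax,th-p))*Ro.from_euler("z",np.pi)).as_quat(); Z=|' h.py
python3 - <<'E'
from h import *
p=np.radians(14);t=np.radians(16)
for n,a in dict(hov=tcp(C+[0,0,.1],CA,0,p),pick=tcp(C,CA,0,p),pre=bay(-.015,t,.08,p),ins=bay(-.0343,t,.001,p),seat=bay(-.032,0,0,p)).items():
    q=r.solve_ik(*a); print(n,None if q is None else np.round(q,2))
command_gripper(.085,80)
s=r.read_state(); r.reach([.55,-.05,.26],s["eef_rot"])
r.reach(*tcp(C+[0,0,.09],CA,0,p))
hit=r.move_straight(*tcp(C,CA,0,p),speed=.08,max_force=6); s0=r.read_state()
print("hit",hit,s0["eef_pos"]-tcp(C,CA,0,p)[0])
command_gripper(.02,80); s=r.read_state(); print(s["grip_width"],s["grip_force"],s["contact_force"],s0["contact_force"],s["time_s"])
E
```

```text
hov [-0.49  0.71  1.22  0.18  1.38 -0.78]
pick [-0.49  0.82  1.31  0.2   1.19 -0.82]
pre [-0.01  0.48  1.66 -0.04  1.01  0.22]
ins [ 0.03  0.6   1.71 -0.05  0.84  0.26]
seat [-0.14  0.6   1.79  0.36  0.77 -0.19]Traceback (most recent call last):
  File "<stdin>", line 6, in <module>
workcell.PlanningError: the arm cannot take that pose within its joint ranges
```

```bash
python3 - <<'E'
from h import *
p=np.radians(14)
r.reach(*tcp(C+[0,0,.21],CA,0,p))
r.reach(*tcp(C+[0,0,.09],CA,0,p))
hit=r.move_straight(*tcp(C,CA,0,p),speed=.08,max_force=6); s0=r.read_state()
print("hit",hit,s0["eef_pos"]-tcp(C,CA,0,p)[0])
if not hit:
    command_gripper(.02,80); s=r.read_state(); print(s["grip_width"],s["grip_force"],s["contact_force"],s0["contact_force"],s["time_s"])
E
```

```text
hit False [ 0.00036184 -0.00018587  0.00063985]
0.02420322777138156 78.32884311676025 [-2.62817136 -1.43904963  5.20903545] [ 0.25069221 -1.19572195  0.2985332 ] 13.8
```

```bash
python3 - <<'E'
from fit import *
p=np.radians(14)
r.move_straight(*tcp(C+[0,0,.12],CA,0,p),speed=.12)
r.reach(*bay(-.015,np.radians(16),.10,p)); r.hold(.2); snap("w3")
s=r.read_state();print(s["grip_width"],s["contact_force"],s["time_s"],s["eef_pos"]-bay(-.015,np.radians(16),.10,p)[0])
P=cloud(np.load("w3.npz")); np.save("w3c.npy",P)
E
```

```text
0.023808059996191545 [-0.59419332  0.68514055 -0.80530003] 16.2 [ 0.00048382 -0.00109097 -0.00023507]
```

View pics/w3.png

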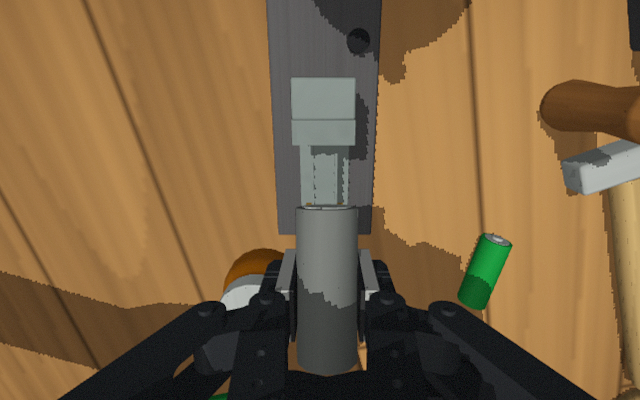

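The cell is held straight between the pads with its flat end at (327,207). The lip block at (323,112) is ahead of it. I'll measure the cell against the block in this same view.

```bash
python3 - <<'E'
from h import *
P=np.load("w3c.npy")
L=np.array([[*LA,0],[-LA[1],LA[0],0],[0,0,1]]); Q=(P-B)@L.T*1000
o=[]
for v in range(212,290,6):
    R=Q[v,285:370]; R=R[(R[:,2]>80)&(R[:,2]<180)]
    k=R[:, 2].argsort()[-9:]; top=R[abs(R[:,1]-(R[0,1]+R[-1,1])/2)<3]
    o.append([*top.mean(0),(R[0,1]+R[-1,1])/2,R[-1,1]-R[0,1]])
o=np.array(o);print(o.round(1))
a=np.polyfit(o[:,0],o[:,2],1);print("tilt",np.degrees(np.arctan(a[0])),"yslope deg",np.degrees(np.arctan(np.polyfit(o[:,0],o[:,3],1)[0])))
c=Q[200:216,315:340];print("flat top edge: min x of z>80", np.percentile(c[c[...,2]>80][:,0],[1,5]), "topline z at x=-20",np.polyval(a,-20))
t=np.radians(16);print("expected upper flat edge",-15-13*np.sin(t), 100+26*np.cos(t))
b=Q[70:150,280:365].reshape(-1,3);b=b[(b[:,2]>28)&(b[:,2]<42)]
print("block x",np.percentile(b[:,0],[1,99]),"y",np.percentile(b[:,1],[1,99]),"z",np.median(b[:,2]))
E
```

```text
[[-1.720e+01  2.100e+00  1.236e+02  2.100e+00  2.420e+01]
 [-1.500e+01  2.100e+00  1.241e+02  2.100e+00  2.410e+01]
 [-1.280e+01  2.100e+00  1.246e+02  2.100e+00  2.420e+01]
 [-1.070e+01  2.100e+00  1.253e+02  2.000e+00  2.420e+01]
 [-8.600e+00  2.100e+00  1.262e+02  2.100e+00  2.420e+01]
 [-6.400e+00  2.100e+00  1.267e+02  2.100e+00  2.430e+01]
 [-4.300e+00  2.100e+00  1.274e+02  2.100e+00  2.420e+01]
 [-1.900e+00  2.100e+00  1.277e+02  2.100e+00  3.630e+01]
 [ 1.000e-01  2.300e+00  1.288e+02  2.300e+00  3.500e+01]
 [ 2.400e+00  2.500e+00  1.292e+02  2.300e+00  3.350e+01]
 [ 4.500e+00  2.300e+00  1.300e+02  2.200e+00  3.270e+01]
 [ 6.800e+00  2.400e+00  1.305e+02  2.300e+00  3.170e+01]
 [ 8.900e+00  2.500e+00  1.313e+02  2.300e+00  3.060e+01]]
tilt 16.55306283932835 yslope deg 0.6506345605320787
flat top edge: min x of z>80 [-18.19062395 -17.85071449] topline z at x=-20 122.64565720090674
expected upper flat edge -18.583285625620988 124.99280409439629
block x [-64.02568584 -25.7440022 ] y [-18.74695467  18.38384968] z 34.88143228631355
```

```bash
python3 - <<'E'
from h import *
P=np.load("w3c.npy");f=np.load("w3.npz")
L=np.array([[*LA,0],[-LA[1],LA[0],0],[0,0,1]])
R=Ro.from_quat(f["rot"]).as_matrix();print("tcp lamp",(L@(f["pos"]-B)*1000).round(2),"axes lamp\n",(L@R).round(4))
s=r.read_state();print((L@(s["eef_pos"]-B)*1000).round(2))
q=bay(-.015,np.radians(16),.10,np.radians(14));print((L@(q[0]-B)*1000).round(2));print((L@Ro.from_quat(q[1]).as_matrix()).round(4))
for v in (218,240): 
    T=(P[v,285:370]-f["pos"])@R*1000; m=P[v,285:370,2]>.114; u=np.nonzero(m)[0]+285; print(v,u.min(),u.max(),T[m][0].round(1),T[m][-1].round(1),T[m].mean(0).round(1))
E
```

```text
tcp lamp [ 16.65   0.86 127.07] axes lamp
 [[-9.994e-01  1.800e-03  3.490e-02]
 [ 1.800e-03  1.000e+00 -2.000e-04]
 [-3.490e-02 -1.000e-04 -9.994e-01]]
[ 16.52   0.7  127.08]
[ 15.55   0.   127.31]
[[-0.9994  0.      0.0349]
 [ 0.      1.     -0.    ]
 [-0.0349  0.     -0.9994]]
218 296 357 [ 29.1 -10.9   9. ] [29.  13.2  9.1] [31.   1.2  3.8]
240 296 357 [ 20.4 -11.    7.1] [20.1 13.4  7.8] [23.7  1.1 -0. ]
```

```bash
python3 - <<'E'
from h import *
m=optics.camera_model("wrist");print(m)
d=np.load("w3.npz")["d"];print(d[218,296],d[218,357],d[218,326])
E
```

```text
{'K': array([[341.5178229 ,   0.        , 326.7490489 ],
       [  0.        , 341.5178229 , 200.04852137],
       [  0.        ,   0.        ,   1.        ]]), 'tool_from_camera': array([[ 1.15174641e-03, -9.52269945e-01, -3.05255016e-01,
         7.70244311e-02],
       [ 9.99999231e-01,  1.23714961e-03, -8.63371936e-05,
         1.26665428e-03],
       [ 4.59862438e-04, -3.05254682e-01,  9.52270638e-01,
        -1.17392474e-01],
       [ 0.00000000e+00,  0.00000000e+00,  0.00000000e+00,
         1.00000000e+00]])}
0.13495916 0.13510813 0.12786523
```

```bash
cat >> h.py <<'E'
p0=np.radians(14); LL=np.array([[*LA,0],[-LA[1],LA[0],0],[0,0,1]])
def st(msg=""):
    s=r.read_state(); print(msg,"F",(LL@s["contact_force"]).round(1),"tcp",(LL@(s["eef_pos"]-B)*1000).round(1),"t",s["time_s"].__round__(1),"w",round(s["grip_width"],4)); return s
E
python3 - <<'E'
from h import *
t=np.radians(16);dy=-.0022
r.move_straight(*bay(-.015,t,.05,p0,dy),speed=.08); r.hold(.2); st("above")
r.move_straight(*bay(-.015,t,.008,p0,dy),speed=.05,max_force=5); r.hold(.2); st("c8")
h=r.move_straight(*bay(-.015,t,-.003,p0,dy),speed=.012,max_force=2.5); st("touch %s"%h)
print((LL@(bay(-.015,t,0,p0,dy)[0]-B)*1000).round(1))
E
```

```text
above F [0.2 0.5 0.1] tcp [15.5 -1.9 77.9] t 17.2 w 0.0237
c8 F [-0.8 -0.2 -1. ] tcp [15.5 -2.  35.6] t 18.4 w 0.0243
touch True F [-0.1  1.1  3.1] tcp [15.6 -2.2 27.3] t 19.0 w 0.0239
[15.6 -2.2 27.3]
```

```bash
python3 - <<'E'
from h import *
t=np.radians(16);dy=-.0014
r.move_straight(*bay(-.015,t,.001,p0,dy),speed=.03); r.hold(.3); s=st("c1")
for xf in (-.020,-.024,-.027,-.029,-.031,-.0325,-.034):
    h=r.move_straight(*bay(xf,t,.001,p0,dy),speed=.015,max_force=8); r.hold(.1); s=st("xf %.4f %s"%(xf,h))
    if h or (LL@s["contact_force"])[0]>9.3: break
E
```

```text
c1 F [-0.7 -0.5 -1.5] tcp [15.6 -1.6 28.2] t 19.6 w 0.0243
xf -0.0200 False F [-0.5  0.9 -1.2] tcp [10.6 -1.4 28.3] t 20.2 w 0.0237
xf -0.0240 False F [ 3.   0.2 -0.6] tcp [ 6.7 -1.4 28.3] t 20.7 w 0.0238
xf -0.0270 False F [ 4.8  0.5 -0.6] tcp [ 3.7 -1.4 28.3] t 21.1 w 0.024
xf -0.0290 False F [ 5.5  0.4 -1. ] tcp [ 1.9 -1.4 28.3] t 21.5 w 0.0238
xf -0.0310 False F [ 8.  1. -0.] tcp [ 0.2 -1.4 28.3] t 21.9 w 0.0241
xf -0.0325 False F [ 8.2 -1.1 -0.7] tcp [-1.2 -1.4 28.3] t 22.2 w 0.0241
xf -0.0340 False F [10.   0.7 -0.5] tcp [-2.4 -1.4 28.2] t 22.6 w 0.0239
```

```bash
python3 - <<'E'
from h import *
dy=-.0014; r.hold(.2)
for d in (16,14,12,10,8,6,4):
    h=r.move_straight(*bay(-.0348,np.radians(d),.001,p0,dy),speed=.02,max_force=6); r.hold(.15); s=st("th %d %s"%(d,h))
    if h or s["contact_force"][2]>4: break
E
```

```text
th 16 False F [ 9.9  0.6 -0.4] tcp [-3.1 -1.4 28.2] t 23.2 w 0.0237
th 14 False F [ 9.7 -0.5  0.8] tcp [-2.6 -1.5 27.3] t 23.6 w 0.0238
th 12 False F [ 9.4 -0.2  0.7] tcp [-2.2 -1.4 26.3] t 24.0 w 0.0238
th 10 False F [ 9.  -0.2  0.8] tcp [-1.8 -1.4 25.2] t 24.4 w 0.0238
th 8 False F [ 9.5 -0.5 -0.5] tcp [-1.5 -1.4 24.3] t 24.8 w 0.0242
th 6 False F [10.  -1.1 -0.8] tcp [-1.2 -1.3 23.1] t 25.2 w 0.024
th 4 False F [ 9.2 -0.4 -0.6] tcp [-0.9 -1.3 22. ] t 25.6 w 0.0238
```

```bash
python3 - <<'E'
from h import *
dy=-.0014
for d,c,x in ((2,.001,-.0348),(0,.001,-.0348),(0,.001,-.0335)):
    h=r.move_straight(*bay(x,np.radians(d),c,p0,dy),speed=.02,max_force=6); r.hold(.15); s=st("th %d %s"%(d,h))
h=r.move_straight(*bay(-.0335,0,-.003,p0,dy),speed=.01,max_force=4); r.hold(.2); st("press %s"%h)
command_gripper(.03,20); r.hold(.3); st("loosened")
E
```

```text
th 2 False F [ 8.4  0.  -0.7] tcp [-0.7 -1.2 20.9] t 26.0 w 0.0235
th 0 False F [ 8.5  0.1 -0.7] tcp [-0.5 -1.2 19.8] t 26.4 w 0.0236
th 0 False F [ 8.5 -0.5  0.4] tcp [ 0.6 -1.2 19.8] t 26.8 w 0.0238
press True F [ 5.  -1.3  5.7] tcp [ 1.3 -1.1 19.2] t 27.2 w 0.0236
loosened F [-0.2 -0.4 -0.4] tcp [ 1.1 -1.9 18.2] t 27.8 w 0.0298
```

```bash
python3 - <<'E'
from fit import *
command_gripper(.06,20)
s=r.read_state();Z=Ro.from_quat(s["eef_rot"]).as_matrix()[:,2]
r.move_straight(s["eef_pos"]-.02*Z,speed=.05,max_force=6); st()
r.move_straight(s["eef_pos"]-.14*Z,speed=.12); r.hold(.3); snap("w4"); st()
Q=(cloud(np.load("w4.npz"))-B)@LL.T*1000
np.save("w4q.npy",Q)
p=cv2.imread("pics/w4.png")[0:300,220:440]; cv2.imwrite("pics/w4c.png",cv2.resize(p,None,fx=2,fy=2,interpolation=cv2.INTER_CUBIC))
E
```

```text
F [-0.3 -0.5  0. ] tcp [ 6.1 -1.7 38. ] t 28.7 w 0.06
 F [-0.1 -0.4 -0.1] tcp [ 34.8  -1.8 153.9] t 30.2 w 0.0598
```

View pics/w4c.png

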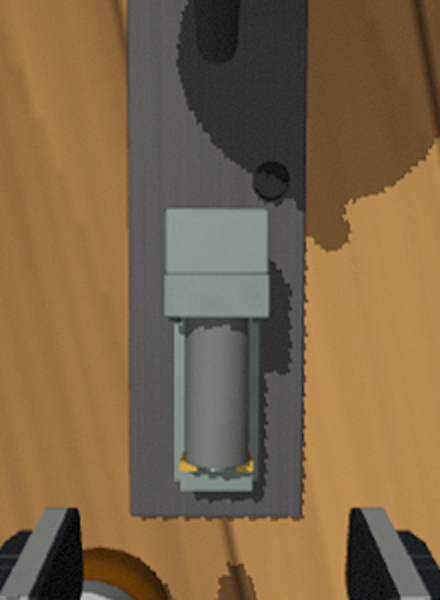

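The cell lies in the bay with its nub end at the prongs (crop (216,468)) and its flat end under the lip (crop y 320). Next I'll check its height and level against the lip block.

```bash
python3 - <<'E'
import numpy as np
Q=np.load("w4q.npy")
b=Q[106:157,304:352].reshape(-1,3);b=b[b[:,2]>28];print("block z",np.median(b[:,2]),"y",np.percentile(b[:,1],[2,98]))
for v in range(166,234,5):
    R=Q[v,308:350];R=R[(R[:,2]>14)];t=np.sort(R[:,2])[-10:];print(v,R[:,0].mean().round(1),"top",np.median(t).round(1),"y",((R[0,1]+R[-1,1])/2).round(1),(abs(R[-1,1]-R[0,1])).round(1))
E
```

```text
block z 34.8348936129774 y [-17.49827658  16.49070979]
166 -20.1 top 25.3 y -0.5 24.4
171 -16.1 top 25.7 y -0.5 24.4
176 -12.4 top 25.6 y -0.5 24.5
181 -8.5 top 25.3 y -0.5 24.5
186 -4.9 top 25.6 y 0.0 23.6
191 -0.8 top 25.6 y -0.5 24.5
196 3.0 top 25.8 y 0.0 23.6
201 6.9 top 25.8 y -0.0 23.7
206 10.8 top 25.5 y -0.5 24.6
211 14.6 top 25.6 y 0.0 23.7
216 18.5 top 25.3 y -0.4 24.7
221 22.5 top 25.1 y 0.1 23.7
226 26.4 top 25.9 y 0.0 23.8
231 30.3 top 25.4 y 0.1 23.9
```

The cell is level: its top is about 25.6 mm above the floor against 26 expected, and it's centred. The robot is clear of everything, so I'm handing it in.

```bash
python3 -c "
from h import *
print(r.finish_job())"
```

```text
the job is handed in; nothing more can be done
None
```

The thick cell is loaded in the lamp's bay, level and centred with its nub end at the prongs; the job was handed in at about 31 s of the 69 s allowed, and no verdict was returned.

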